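# Push the pipe home and start the former with its two-button control

## Robot

A 6-joint arm with a two-finger parallel gripper is mounted at the origin on a cart in front of the work surface, level with it; the furniture and walls round the work are solid. World frame = base frame: x ahead of the robot, y to its left, z up, the work surface at z = 0. Lengths are in m, angles in rad, forces in N, time in s.
With the tool pointing down it reaches from about 0.375 to 0.75 m from the base axis. Payload 9 kg.
Tool frame: the origin (TCP) lies at the very end of the fingers, on their centre line; the grasp point (between the pads) lies 19 mm behind it; z points along the fingers, y is the line along which they close (so a half turn about z gives the same grasp; the last joint's range is limited). The gripper opens to 85 mm and grips with 20 to 120 N. Pads are 22 mm wide; open, the fingers measure 114 mm over their backs; the gripper's body (76 mm by 85 mm) begins 54 mm behind the grasp point. The pads swing forward as they close: fully open they stand 13 mm farther back than shut.
Start: joints at [1, 0.104, 0.097, 1.564, 0, 1.353], TCP at [0.207, 0.563, 0.231] pointing down, gripper open.
Joint ranges: [-2.99, 2.99], [-0.84, 1.86], [-1.1, 1.16], [-1.84, 2.11], [-1.51, 1.56], [-3.14, 3.14]. Speed limits (rad/s): [2.22, 2.22, 2.57, 3.14, 3.14, 3.14].

## Interface

Orientations are given as a 3x3 rotation matrix whose columns are the frame's x, y, z axes.
In Python, from bench import observe, get_image, calibration, hand_in gives the robot as it stands.
- The arm moves only by the tool apply_moves, never from a script. Its argument "commands" is a list of rows, each a list of 7 numbers: the turn, a rotation vector about the tool's x, y, z in degrees, then the shift along the tool's x, y, z in m, then the opening, from 0 (shut) to 1 (fully open). In form: [[wx, wy, wz, tx, ty, tz, hand], ...]. A call has 1 to 12 rows; each row is the pose to reach, as a shift and turn from the pose commanded when the call began, along the tool's axes at that moment; what a row does not reach only later rows make up. A row lasts 1/12 s, in which the tool goes at most 41.7 mm and 7.16 degrees, less where a joint would pass 70% of its speed; a pose out of reach is approached as far as the arm can. A call with a gripper value outside its range is refused whole. The fingers move at their own pace and stop on an object; "squeeze" is the grip in N (left out, the last holds). Time passes only in rows, so rows that repeat a pose let the fingers close. It gives the time, the measured TCP pose, the force, the opening and the grip force at its end, in the units of the state.
- observe(): the state, without advancing time (a new reading comes with each control period).
- get_image(name): name is "side" or "top"; returns the picture (480x640x3 uint8, blue, green, red); there is no depth.
- calibration(name): a dict with "vfov" (degrees; the focal length in pixels is half the picture's height over the tangent of half this angle, whatever the lens; pixels are square), "cx", "cy" (the principal point, pixels), "k1" (the pictures are not rectified: a ray, as slopes to the right and down, at radius r is drawn at 1 + k1 r^2 times it, then the intrinsics apply), "pose" (4x4, takes a point from camera to world coordinates). Camera axes: x right, y down, z forward; pixel columns grow to the right and rows downward; lengths in m; the calibration is good to about 2 mm. A picture is of the moment at which its call begins. calibration takes no time and is no camera call.
- hand_in(): hands the job in; it is judged then, once.
The state is a dict: "t": time; "joint_pos": joint angles; "joint_vel": joint speeds; "effort": joint torques, N m; "position": TCP position; "tcp_rot": TCP orientation; "force": force on the tool from outside, world axes, zero at the start; "torque": the same for the moment, N m; "grip_width": finger opening in m; "grasp_force": force on a finger pad.
Only numpy, scipy, OpenCV 4.12 (cv2) and the standard library are available. Lean on these libraries where they do the work, as an engineer would, in place of code of your own. Each camera call takes 0.05 s, during which the arm holds its last target. There are 200 camera calls.

## Task

Push the white pipe along the channel of the pipe former until its far end rests against the end stop, without lifting it or gripping it. Then start the former: press its two like round start buttons down together, one fingertip on each, hold both well down for two seconds and let them come up again. Leave the mushroom-shaped stop button and everything else on the bench alone.

Things in the scene. Friction and masses are not known exactly. Their poses are not given: they have to be found in the camera images.
- former: Pipe end former, fixed: steel base plate 350 x 90 x 10 mm. Origin on the bench under its channel's centre line; +x along the channel to the end stop, z up. Plate x -150 to 200 mm; channel floor z = 10 mm; guide rails at y = +-18 mm (inner faces), tops z = 22 mm, x -130 to 105 mm; open at the -x end. End stop: upright plate, face at x = 110 mm, 70 mm wide, 65 mm high; a cylinder behind it, 72 mm high
- stop_face (a point): Point on the near face of the former's end stop, on the channel's centre line at the height of the pipe's axis (26 mm above the bench). Axes as the former's.
- pipe_mid (a point): Middle of the white plastic pipe, on its axis: 140 mm long (along y of this point), 32 mm in diameter, about 60 g, loose in the former's channel with 2 mm clearance each side. Axis 26 mm above the bench. Starts with 35 to 85 mm between its far end and the end stop; at home this point lies 70 mm before the stop's face. Slides with under 1 N.
- console: Start console, fixed to the bench: low box 100 (x) x 150 (y) x 50 mm, origin under its centre on the bench, +x away from the robot side, +y to the left. Its flat top is 50 mm above the bench. On it: the pair of like round start buttons at x = -22 mm, y = +-30 mm (60 mm between centres), and one mushroom-shaped stop button at x = +25 mm, y = 0.
- start_left_top (a point): Centre of the top of the left start button: flat round cap, 28 mm in diameter, 14 mm above the console's top when up (64 mm above the bench). Moves with the button. Axes as the console's.
- start_right_top (a point): The same for the right start button, 60 mm from the left one along console -y.
- start_left (a joint): Travel of the left start button: 0 up, 0.008 m right down. Spring return, 2 N at the start of travel and 5 N at the bottom. Counts as pressed beyond 0.005.
- start_right (a joint): The same for the right start button.
- stop_top (a point): Top of the stop button: mushroom head 36 mm in diameter, its top 28 mm above the console's top (78 mm above the bench).
- stop (a joint): Travel of the stop button: 0 up, 0.006 m pressed; sprung, 4 to 8 N. To be left alone.
- coupling: Bystander: black pipe coupling, 54 mm in diameter, 60 mm high, standing beside the former. Origin under its centre.
- wing_nut: Bystander: small steel wing nut, 15 x 36 x 19 mm, on the bench before the console. Origin under its centre.
- spray_small: Bystander: white bottle with black cap, 34 mm in diameter, 130 mm high. Origin under its centre.
- oil_bottle: Bystander: yellow bottle with black cap, 44 mm in diameter, 120 mm high. Origin under its centre.
- tape_measure: Bystander: pocket tape measure, 38 x 82 x 59 mm. Origin under its centre.

How it is judged:
On the way, in this order (a step that is already met when the one before it is completed fails the run):
1. the pipe is pushed home against the end stop, lying in the channel (x of pipe_mid in the frame of former above 0.035 m and y of pipe_mid in the frame of former between -0.008 and 0.008 m and z of pipe_mid in the frame of former below 0.034 m), for 0.2 s.
2. both start buttons are held down together by the fingers for 1.5 s with the pipe home (all of step 1 and value of joint each of start_left, start_right above 0.005 m and contact force between the fingers and console above 2 N), for 1.5 s.
At the end, for the whole second after the job is handed in: The pipe lies in the channel with its far end within 5 mm of the end stop, and both start buttons and the stop button are up again (within 2 mm) (all of step 1 and value of joint each of start_left, start_right, stop below 0.002 m and velocity of joint each of start_left, start_right below 0.01 m/s); the robot touches nothing.
It fails at once if the pipe is lifted (more than 12 mm) or comes out of the channel (z of pipe_mid in the frame of former above 0.038 m or y of pipe_mid in the frame of former above 0.02 m or y of pipe_mid in the frame of former below -0.02 m).
It fails at once if one start button is pressed while the other is still up (not together) ((value of joint start_left above 0.005 m and value of joint start_right below 0.001 m) or (value of joint start_right above 0.005 m and value of joint start_left below 0.001 m)).
It fails at once if a start button is pressed before the pipe is home (x of pipe_mid in the frame of former below 0.032 m and value of joint any of start_left, start_right above 0.005 m).
It fails at once if the stop button is pressed (value of joint stop above 0.003 m).
It fails at once if a bystander is moved by more than 20 mm (distance of any of coupling, wing_nut, spray_small, oil_bottle, tape_measure from where it was at the start of the episode above 0.02 m).
It also fails if it takes over 43 s, if anything falls off the work surface, if the arm or the gripper's body presses on something with over 40 N, if the wrist force passes 120 N, or if a joint passes its speed limit or range.

## Working session

There is one attempt and no reset: what is moved stays moved. The work goes in short steps, Python scripts to look and compute and a tool call to move; the robot and the scene stay as the last step left them, time stands still between calls to the robot, and variables do not carry over. Pictures are saved under pics/ and viewed, at most 10 in all, crops included, and the job is handed in when it is done.

Besides the shell and the picture viewer there is one more tool, called after ">>>" as name([rows], argument=value, ...), one row to a line, values as JSON. apply_moves: Moves the arm, as the interface text tells. Its arguments: {"type":"object","properties":{"commands":{"type":"array"},"squeeze":{"type":"number"}},"required":["commands"]}

```bash
mkdir -p pics; cat > h.py <<'E'
import numpy as np, cv2
from bench import observe, get_image, calibration
def K(n):
    c=calibration(n); f=240/np.tan(np.radians(c["vfov"])/2)
    return np.array([[f,0,c["cx"]],[0,f,c["cy"]],[0,0,1.]]), np.array([c["k1"],0,0,0,0.]), np.array(c["pose"])
def ray(n,uv):
    k,d,P=K(n); p=cv2.undistortPoints(np.array([[uv]],float),k,d)[0,0]
    return P[:3,3], P[:3,:3]@np.array([p[0],p[1],1])
def onz(n,uv,z):
    o,r=ray(n,uv); return o+r*(z-o[2])/r[2]
def proj(n,X):
    k,d,P=K(n); T=np.linalg.inv(P)
    return cv2.projectPoints(np.array(X,float).reshape(-1,1,3),cv2.Rodrigues(T[:3,:3])[0],T[:3,3],k,d)[0][:,0]
E
python3 - <<'E'
from h import *
for n in("side","top"):
    cv2.imwrite(f"pics/{n}0.png",get_image(n)); print(n,calibration(n))
s=observe();print(s["t"],s["position"],s["tcp_rot"],s["grip_width"])
E
```

```text
side {'vfov': 51.07949119179894, 'cx': 314.01857108872696, 'cy': 243.8429101660933, 'k1': 0.03433459226053527, 'pose': array([[ 9.91991136e-01, -7.26559073e-02,  1.03318469e-01,
         4.03149953e-01],
       [-1.26307354e-01, -5.71902962e-01,  8.10538990e-01,
        -8.11529811e-01],
       [ 1.97692550e-04, -8.17097376e-01, -5.76499644e-01,
         6.44714346e-01],
       [ 0.00000000e+00,  0.00000000e+00,  0.00000000e+00,
         1.00000000e+00]])}
top {'vfov': 51.62093319423557, 'cx': 326.74050844591835, 'cy': 235.1923616984768, 'k1': -0.003214108424397721, 'pose': array([[-0.01027715, -0.99817693,  0.05947433,  0.43682913],
       [-0.99988829,  0.00961281, -0.01144552, -0.0081953 ],
       [ 0.01085293, -0.05958531, -0.99816422,  1.31896296],
       [ 0.        ,  0.        ,  0.        ,  1.        ]])}
0.1 [0.20714942 0.56277709 0.23060577] [[-9.38405406e-01  3.45535677e-01 -6.24006739e-04]
 [ 3.45536165e-01  9.38404866e-01 -1.03262365e-03]
 [ 2.28762650e-04 -1.18463651e-03 -9.99999272e-01]] 0.08535352726155801
```

View pics/top0.png

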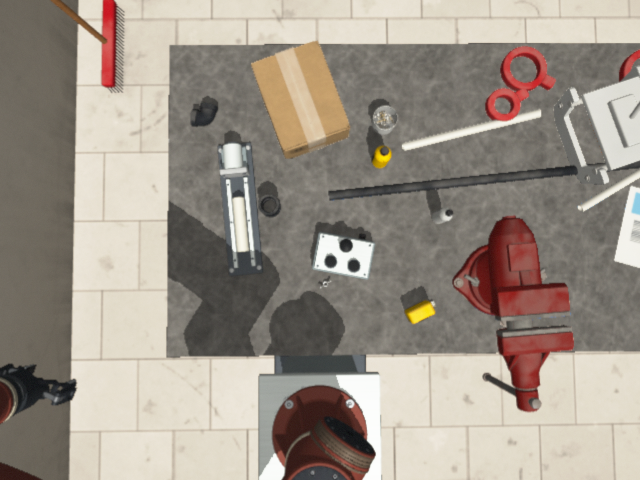

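View pics/side0.png

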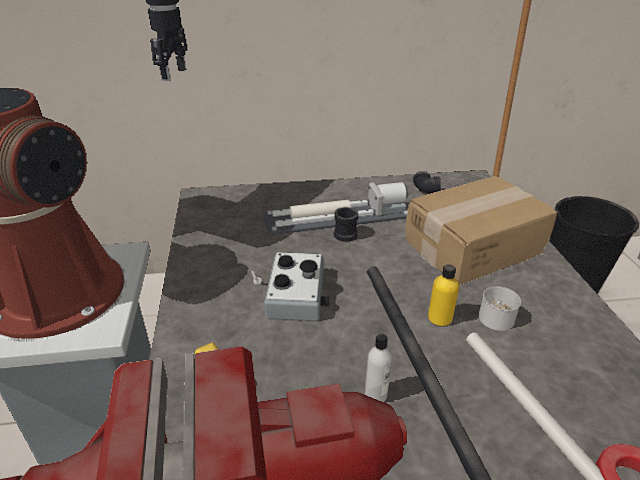

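The top view shows the former with its channel running about (243,270) to (233,145). The pipe lies from about (240,252) to (237,190), the console is at (344,256) with start buttons at about (330,262) and (354,265), and the stop button is at (346,245). I'll measure by masks and check against an enlarged crop.

```bash
python3 - <<'E'
from h import *
im=get_image("top"); sd=get_image("side")
a=cv2.resize(im[130:300,200:400],None,fx=4,fy=4,interpolation=cv2.INTER_CUBIC)[:600,:800]
a=im[130:280,200:400];cv2.imwrite("pics/topc.png",cv2.resize(a,None,fx=4,fy=4,interpolation=cv2.INTER_CUBIC))
g=cv2.cvtColor(im,cv2.COLOR_BGR2GRAY)
# dark caps on console
m=((g<70)*255).astype(np.uint8); m[:, :314]=0;m[:,374:]=0;m[:237]=0;m[277:]=0
for c in cv2.findContours(m,0,1)[0]:
    M=cv2.moments(c)
    if M["m00"]>25:
        u=(M["m10"]/M["m00"],M["m01"]/M["m00"]);print("cap",np.round(u,1),M["m00"],onz("top",u,.064).round(4),onz("top",u,.078).round(4))
# console box top
m=((g>150)*255).astype(np.uint8); m[:, :308]=0;m[:,380:]=0;m[:228]=0;m[285:]=0
c=max(cv2.findContours(m,0,1)[0],key=cv2.contourArea); r=cv2.minAreaRect(c)
print("console",r,[onz("top",p,.05).round(3)[:2] for p in cv2.boxPoints(r)],onz("top",r[0],.05).round(4))
# pipe: bright, creamy
hs=cv2.cvtColor(im,cv2.COLOR_BGR2HSV)
for y in range(140,275,6): print(y,[tuple(int(v) for v in im[y,x]) for x in (237,239)])
E
```

```text
cap [353.5 265.2] 74.0 [ 0.435  -0.0894  0.064 ] [ 0.4351 -0.0884  0.078 ]
cap [330.3 260.8] 71.5 [ 0.4468 -0.031   0.064 ] [ 0.4467 -0.0307  0.078 ]
cap [345.5 244.5] 94.5 [ 0.4877 -0.0699  0.064 ] [ 0.4871 -0.0692  0.078 ]
console ((343.45697021484375, 255.87022399902344), (56.0861701965332, 37.125221252441406), 10.713123321533203) [array([0.427, 0.015]), array([ 0.52 , -0.004]), array([ 0.492, -0.145]), array([ 0.399, -0.126])] [ 0.4591 -0.0649  0.05  ]
140 [(72, 78, 81), (74, 80, 81)]
146 [(218, 223, 220), (184, 191, 186)]
152 [(220, 225, 221), (192, 198, 194)]
158 [(223, 228, 224), (198, 207, 202)]
164 [(227, 232, 228), (205, 211, 207)]
170 [(209, 214, 214), (211, 216, 216)]
176 [(131, 134, 132), (133, 133, 131)]
182 [(109, 104, 99), (105, 102, 96)]
188 [(105, 101, 95), (104, 100, 95)]
194 [(64, 62, 56), (62, 61, 56)]
200 [(235, 246, 248), (231, 244, 246)]
206 [(234, 245, 247), (233, 245, 247)]
212 [(231, 244, 245), (235, 246, 248)]
218 [(227, 241, 243), (235, 247, 248)]
224 [(225, 239, 241), (235, 246, 248)]
230 [(217, 232, 236), (232, 244, 246)]
236 [(209, 227, 229), (230, 242, 245)]
242 [(198, 219, 222), (227, 240, 242)]
248 [(179, 197, 201), (222, 236, 240)]
254 [(83, 84, 81), (65, 63, 58)]
260 [(107, 109, 106), (65, 63, 58)]
266 [(128, 132, 128), (69, 67, 64)]
272 [(68, 65, 61), (70, 65, 63)]
```

View pics/topc.png

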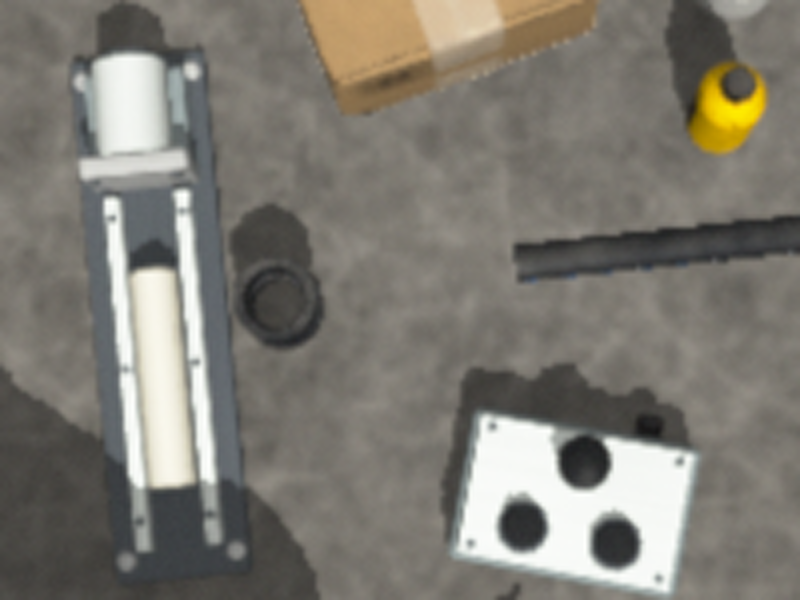

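The crop shows pipe ends near full-image pixels (243,251.5) and (238,197), and the end stop plate's near edge at about crop y 180. The cap spacing comes out at 59.6 mm, and the stop lies where the console geometry puts it. Next I compute the former's frame.

```bash
python3 - <<'E'
from h import *
f=lambda x,y,z:onz("top",(200+(x+.5)/4-.5,130+(y+.5)/4-.5),z)[:2]
c=[f(72,62,.01),f(205,48,.01),f(250,570,.01),f(115,582,.01)]
far=(c[0]+c[1])/2;near=(c[2]+c[3])/2;d=far-near;L=np.linalg.norm(d)
print("plate",L,np.linalg.norm(c[0]-c[1]),"yaw",np.degrees(np.arctan2(d[1],d[0])))
ex=d/L;ey=np.array([-ex[1],ex[0]]);org=(far+near)/2-ex*.025;print("org",org)
R=np.array([ex,ey])
# rails ends and pipe ends in former frame
for n,p in dict(pnear=f(172,486,.036),pfar=f(153,266,.036),rl=f(113,195,.022),rr=f(182,190,.022),rln=f(145,552,.022),rrn=f(216,543,.022),stoptop=f(135,170,.065),coup=f(280,303,.06)).items(): print(n,p.round(4),(R@(p-org)).round(4))
for x in(-.13,-.03):print(x,(org+ex*x).round(4))
s=observe();print(s["t"])
E
```

```text
plate 0.3479685632515517 0.08895283679776579 yaw 4.803085438238336
org [0.56424312 0.20429254]
pnear [0.4742 0.1946] [-0.0906 -0.0021]
pfar [0.6172 0.2069] [ 0.0529 -0.0018]
rl [0.6664 0.2355] [0.1044 0.0226]
rr [0.6693 0.1902] [ 0.1035 -0.0228]
rln [0.4318 0.2144] [-0.1311  0.0211]
rrn [0.4372 0.1682] [-0.1296 -0.0253]
stoptop [0.6747 0.2135] [ 1.108e-01 -1.000e-04]
coup [0.5893 0.1221] [ 0.0181 -0.084 ]
-0.13 [0.4347 0.1934]
-0.03 [0.5343 0.2018]
0.2
```

>>> apply_moves([
  [0,0,-25,-0.3445,-0.2672,0,0],
  [0,0,-25,-0.3445,-0.2672,0,0],
  [0,0,-25,-0.3445,-0.2672,0,0],
  [0,0,-25,-0.3445,-0.2672,0,0],
  [0,0,-25,-0.3445,-0.2672,0,0],
  [0,0,-25,-0.3445,-0.2672,0,0],
  [0,0,-25,-0.3445,-0.2672,0,0],
  [0,0,-25,-0.3445,-0.2672,0,0],
  [0,0,-25,-0.3445,-0.2672,0,0],
  [0,0,-25,-0.3445,-0.2672,0,0],
  [0,0,-25,-0.3445,-0.2672,0,0],
  [0,0,-25,-0.3445,-0.2672,0,0],
])

```text
t: 1.2
position: [0.4405, 0.1893, 0.2309]
tcp_rot: [[-0.997, -0.079, 0.0], [-0.079, 0.997, -0.001], [-0.0, -0.001, -1.0]]
force: [0.2, 0.7, 1.6]
grip_width: -0.0004
grasp_force: 0.0
```

>>> apply_moves([
  [0,0,0,0,0,0.04,0],
  [0,0,0,0,0,0.08,0],
  [0,0,0,0,0,0.11,0],
  [0,0,0,0,0,0.14,0],
  [0,0,0,0,0,0.16,0],
  [0,0,0,0,0,0.16,0],
  [0,0,0,0,0,0.16,0],
  [0,0,0,0,0,0.16,0],
])

```text
t: 1.87
position: [0.439, 0.1936, 0.0729]
tcp_rot: [[-0.996, -0.084, 0.002], [-0.084, 0.996, 0.0], [-0.002, 0.0, -1.0]]
force: [-0.5, 0.2, 0.1]
grip_width: 0.0002
grasp_force: 0.0
```

```bash
python3 - <<'E'
from h import *
s=observe();print(s["position"],s["force"])
im=get_image("side");a=im[150:270,230:430];cv2.imwrite("pics/s1.png",cv2.resize(a,None,fx=4,fy=4,interpolation=cv2.INTER_CUBIC))
E
```

```text
[0.43900342 0.19363237 0.07292552] [-0.45871072  0.2001719   0.12673428]
```

View pics/s1.png

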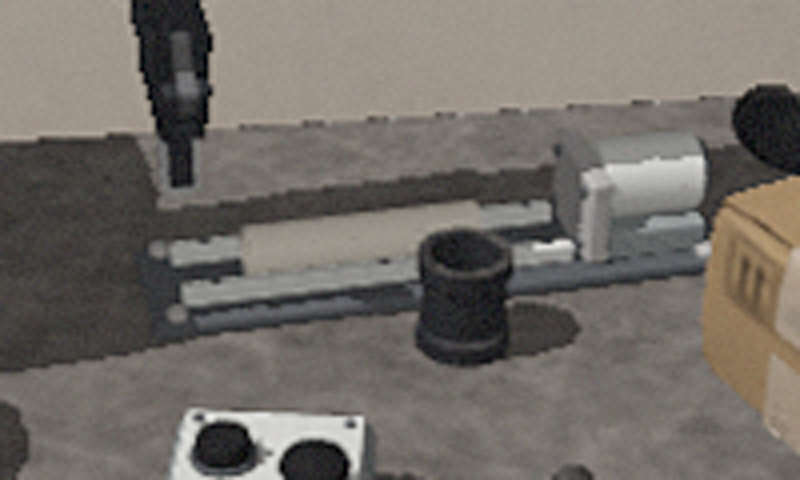

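The fingertip, at crop (180,187), stands behind the pipe's near end at crop (242,250), on the channel line. I'll lower it and start pushing.

>>> apply_moves([
  [0,0,0,0,0,0.025,0],
  [0,0,0,0,0,0.044,0],
  [0,0,0,0,0,0.044,0],
  [0,0,0,0,0,0.044,0],
  [0,0,0,-0.01,0,0.044,0],
  [0,0,0,-0.02,0,0.044,0],
  [0,0,0,-0.026,0,0.044,0],
  [0,0,0,-0.032,0,0.044,0],
  [0,0,0,-0.038,0,0.044,0],
  [0,0,0,-0.044,0,0.044,0],
  [0,0,0,-0.05,0,0.044,0],
  [0,0,0,-0.054,0,0.044,0],
])

```text
t: 2.92
position: [0.4928, 0.1979, 0.0274]
tcp_rot: [[-0.997, -0.083, 0.0], [-0.083, 0.997, 0.0], [-0.0, 0.0, -1.0]]
force: [0.1, 0.1, 0.0]
grip_width: -0.0002
grasp_force: 0.3
```

>>> apply_moves([
  [0,0,0,-0.004,0,0,0],
  [0,0,0,-0.008,0,0,0],
  [0,0,0,-0.012,0,0,0],
  [0,0,0,-0.016,0,0,0],
  [0,0,0,-0.019,0,0,0],
  [0,0,0,-0.022,0,0,0],
  [0,0,0,-0.024,0,0,0],
  [0,0,0,-0.024,0,0,0],
  [0,0,0,-0.024,0,0,0],
])

```text
t: 3.67
position: [0.516, 0.1999, 0.0273]
tcp_rot: [[-0.997, -0.083, 0.0], [-0.083, 0.997, 0.0], [-0.0, 0.0, -1.0]]
force: [0.2, 0.3, 0.1]
grip_width: -0.0
grasp_force: 0.0
```

>>> apply_moves([
  [0,0,0,-0.001,0,0,0],
  [0,0,0,-0.002,0,0,0],
  [0,0,0,-0.003,0,0,0],
  [0,0,0,-0.004,0,0,0],
  [0,0,0,-0.005,0,0,0],
  [0,0,0,-0.006,0,0,0],
  [0,0,0,-0.006,0,0,0],
])

```text
t: 4.25
position: [0.5222, 0.2003, 0.0274]
tcp_rot: [[-0.997, -0.083, 0.0], [-0.083, 0.997, 0.0], [-0.0, 0.0, -1.0]]
force: [-0.7, -0.2, -0.5]
grip_width: 0.0003
grasp_force: 0.0
```

```bash
python3 - <<'E'
from h import *
s=observe();print(s["position"],s["force"])
im=get_image("side");a=im[160:260,230:430];cv2.imwrite("pics/s2.png",cv2.resize(a,None,fx=4,fy=4,interpolation=cv2.INTER_CUBIC))
E
```

```text
[0.52222591 0.20033499 0.02735721] [-0.69931392 -0.2374285  -0.5499958 ]
```

View pics/s2.png

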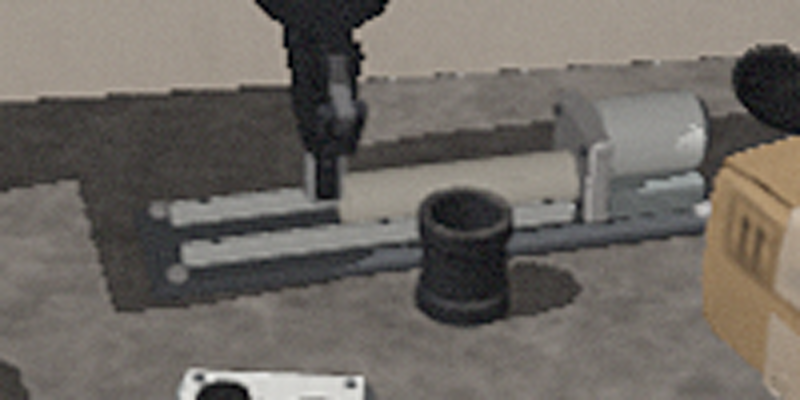

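The pipe's far end, at crop x of about 580, is nearly at the stop plate at crop x of about 583. I'll push in 1 mm steps until the force rises.

>>> apply_moves([
  [0,0,0,-0.001,0,0,0],
  [0,0,0,-0.002,0,0,0],
  [0,0,0,-0.003,0,0,0],
  [0,0,0,-0.003,0,0,0],
  [0,0,0,-0.003,0,0,0],
])

```text
t: 4.72
position: [0.5227, 0.2005, 0.027]
tcp_rot: [[-0.996, -0.084, -0.005], [-0.084, 0.996, -0.001], [0.005, -0.0, -1.0]]
force: [-12.2, -1.9, 8.1]
grip_width: 0.0
grasp_force: 6.0
```

The force shows contact with the stop (12 N). I'll back off and lift, opening the hand to about the button spacing.

>>> apply_moves([
  [0,0,0,0.001,0,0,0],
  [0,0,0,0.004,0,0,0],
  [0,0,0,0.014,0,0,0],
  [0,0,0,0.03,0,0,0],
  [0,0,0,0.03,0,0,0],
  [0,0,0,0.03,0,-0.03,0],
  [0,0,0,0.03,0,-0.07,0],
  [0,0,0,0.03,0,-0.11,0.54],
  [0,0,0,0.03,0,-0.14,0.54],
  [0,0,0,0.03,0,-0.14,0.54],
  [0,0,0,0.03,0,-0.14,0.54],
  [0,0,0,0.03,0,-0.14,0.54],
])

```text
t: 5.72
position: [0.4954, 0.198, 0.167]
tcp_rot: [[-0.997, -0.083, 0.0], [-0.083, 0.997, 0.0], [-0.0, 0.0, -1.0]]
force: [-1.2, -0.4, -0.1]
grip_width: 0.0461
grasp_force: 0.0
```

```bash
python3 - <<'E'
from h import *
s=observe();p=np.array(s["position"]);R=np.array(s["tcp_rot"]);print(s["t"],p,s["grip_width"],s["force"])
im=get_image("side");a=im[160:260,230:430];cv2.imwrite("pics/s3.png",cv2.resize(a,None,fx=4,fy=4,interpolation=cv2.INTER_CUBIC))
print("shift in tool",R.T@(np.array([.4409,-.0602,.13])-p))
print("yaw now",np.degrees(np.arctan2(-R[0,1],R[1,1])))
E
```

```text
5.7167 [0.49538593 0.19804875 0.16695684] 0.04607452139905872 [-1.17548493 -0.41132808 -0.13177886]
shift in tool [ 0.07583756 -0.25281002  0.03691475]
yaw now 4.782400197349149
```

View pics/s3.png

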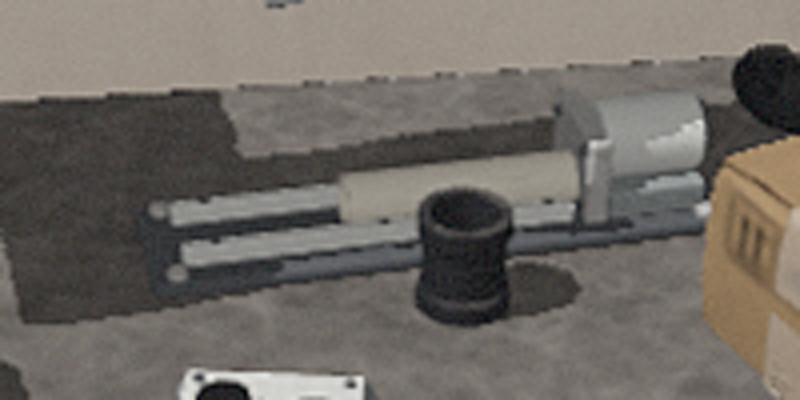

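The pipe still rests against the stop. Now I go over the console.

>>> apply_moves([
  [0,0,16,0.076,-0.253,0,0.54],
  [0,0,16,0.076,-0.253,0,0.54],
  [0,0,16,0.076,-0.253,0,0.54],
  [0,0,16,0.076,-0.253,0,0.54],
  [0,0,16,0.076,-0.253,0,0.54],
  [0,0,16,0.076,-0.253,0,0.54],
  [0,0,16,0.076,-0.253,0.02,0.54],
  [0,0,16,0.076,-0.253,0.05,0.54],
  [0,0,16,0.076,-0.253,0.07,0.54],
  [0,0,16,0.076,-0.253,0.07,0.54],
  [0,0,16,0.076,-0.253,0.07,0.54],
  [0,0,16,0.076,-0.253,0.07,0.54],
])

```text
t: 6.77
position: [0.4406, -0.0603, 0.0979]
tcp_rot: [[-0.981, 0.194, 0.0], [0.194, 0.981, 0.0], [-0.0, 0.0, -1.0]]
force: [0.8, 0.2, 0.7]
grip_width: 0.0459
grasp_force: 0.0
```

```bash
python3 - <<'E'
from h import *
s=observe();p=np.array(s["position"]);R=np.array(s["tcp_rot"]);print(s["t"],p,s["grip_width"],s["force"])
print("yaw",np.degrees(np.arctan2(-R[0,1],R[1,1])))
im=get_image("side");print(proj("side",[p,[.435,-.0894,.064],[.4468,-.031,.064]]))
a=im[200:340,230:360];cv2.imwrite("pics/s4.png",cv2.resize(a,None,fx=4,fy=4,interpolation=cv2.INTER_CUBIC))
E
```

```text
6.7667 [ 0.44064625 -0.06027111  0.09793525] 0.045911618617591146 [0.81005799 0.19904749 0.73353703]
yaw -11.190408050528216
[[282.72998973 251.63796844]
 [281.51928031 276.05260365]
 [285.38496311 256.73370582]]
```

View pics/s4.png

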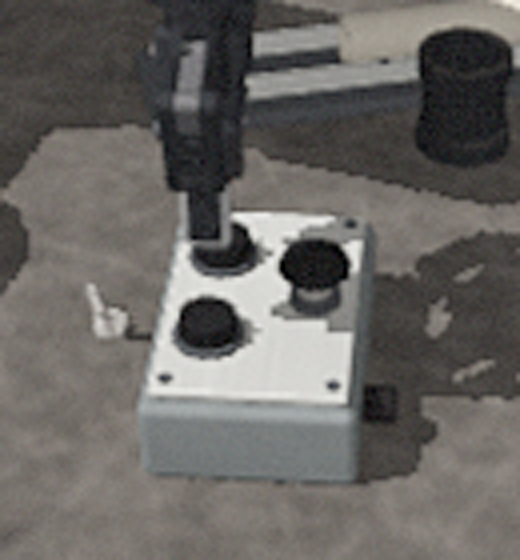

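The right finger, with its tip at crop (207,243), stands over the right button at crop (208,315). The other finger is over the left button, and the stop button is clear. I'll descend with force checks.

>>> apply_moves([
  [0,0,0,0,0,0.015,0.54],
  [0,0,0,0,0,0.025,0.54],
  [0,0,0,0,0,0.03,0.54],
  [0,0,0,0,0,0.034,0.54],
  [0,0,0,0,0,0.037,0.54],
  [0,0,0,0,0,0.039,0.54],
  [0,0,0,0,0,0.039,0.54],
])

```text
t: 7.4
position: [0.4405, -0.0603, 0.0586]
tcp_rot: [[-0.981, 0.194, 0.0], [0.194, 0.981, 0.0], [-0.0, 0.0, -1.0]]
force: [-2.6, 2.5, 6.1]
grip_width: 0.0459
grasp_force: 2.9
```

>>> apply_moves([
  [0,0,0,0,0,0.001,0.54],
  [0,0,0,0,0,0.002,0.54],
  [0,0,0,0,0,0.003,0.54],
  [0,0,0,0,0,0.004,0.54],
  [0,0,0,0,0,0.0045,0.54],
  [0,0,0,0,0,0.0045,0.54],
])

```text
t: 7.9
position: [0.4406, -0.0603, 0.0547]
tcp_rot: [[-0.981, 0.194, 0.0], [0.194, 0.981, 0.0], [-0.0, 0.0, -1.0]]
force: [-3.6, 2.5, 8.8]
grip_width: 0.0466
grasp_force: 4.4
```

The force is 8.8 N, about 6.4 mm of travel on each button. I'll go a little deeper and hold for 2 s.

>>> apply_moves([
  [0,0,0,0,0,0.001,0.54],
  [0,0,0,0,0,0.0015,0.54],
  [0,0,0,0,0,0.002,0.54],
  [0,0,0,0,0,0.002,0.54],
  [0,0,0,0,0,0.002,0.54],
  [0,0,0,0,0,0.002,0.54],
  [0,0,0,0,0,0.002,0.54],
  [0,0,0,0,0,0.002,0.54],
  [0,0,0,0,0,0.002,0.54],
  [0,0,0,0,0,0.002,0.54],
  [0,0,0,0,0,0.002,0.54],
  [0,0,0,0,0,0.002,0.54],
])

```text
t: 8.9
position: [0.4406, -0.0603, 0.0536]
tcp_rot: [[-0.981, 0.194, 0.0], [0.194, 0.981, -0.0], [-0.0, 0.0, -1.0]]
force: [-8.7, 3.6, 16.5]
grip_width: 0.046
grasp_force: 8.2
```

```bash
python3 - <<'E'
from h import *
s=observe();print(s["t"],s["position"],s["force"],s["torque"])
im=get_image("side")
a=im[200:340,230:360];cv2.imwrite("pics/s5.png",cv2.resize(a,None,fx=4,fy=4,interpolation=cv2.INTER_CUBIC))
E
```

```text
8.9 [ 0.44063669 -0.06030907  0.05355032] [-8.65026858  3.64050408 16.45059919] [ 0.79946718  1.66667215 -0.00882052]
```

View pics/s5.png

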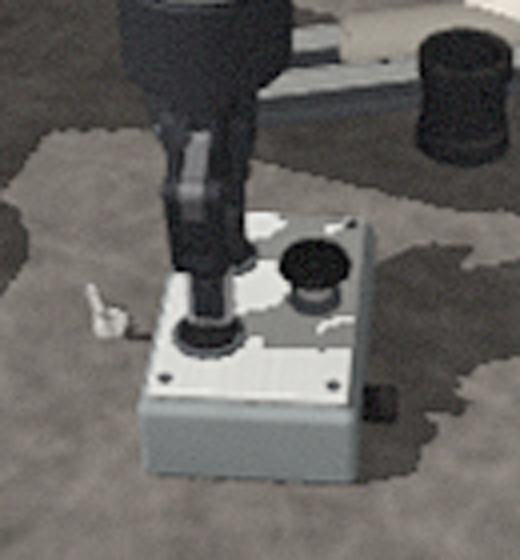

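The right fingertip, at crop (208,320), has its button bottomed at 16.5 N in all, and the stop is untouched. I keep holding.

>>> apply_moves([
  [0,0,0,0,0,0,0.54],
  [0,0,0,0,0,0,0.54],
  [0,0,0,0,0,0,0.54],
  [0,0,0,0,0,0,0.54],
  [0,0,0,0,0,0,0.54],
  [0,0,0,0,0,0,0.54],
  [0,0,0,0,0,0,0.54],
  [0,0,0,0,0,0,0.54],
  [0,0,0,0,0,0,0.54],
  [0,0,0,0,0,0,0.54],
  [0,0,0,0,0,0,0.54],
  [0,0,0,0,0,0,0.54],
])

```text
t: 9.95
position: [0.4406, -0.0603, 0.0536]
tcp_rot: [[-0.981, 0.194, 0.0], [0.194, 0.981, -0.0], [-0.0, -0.0, -1.0]]
force: [-7.0, 4.5, 16.5]
grip_width: 0.0464
grasp_force: 8.2
```

>>> apply_moves([
  [0,0,0,0,0,0,0.54],
  [0,0,0,0,0,0,0.54],
  [0,0,0,0,0,0,0.54],
  [0,0,0,0,0,-0.004,0.54],
  [0,0,0,0,0,-0.01,0.54],
  [0,0,0,0,0,-0.03,0.54],
  [0,0,0,0,0,-0.06,0.54],
  [0,0,0,0,0,-0.09,0.54],
  [0,0,0,0,0,-0.1,0.54],
  [0,0,0,0,0,-0.1,0.54],
  [0,0,0,0,0,-0.1,0.54],
  [0,0,0,0,0,-0.1,0.54],
])

```text
t: 10.95
position: [0.4401, -0.0602, 0.1507]
tcp_rot: [[-0.981, 0.195, -0.001], [0.195, 0.981, 0.001], [0.001, 0.0, -1.0]]
force: [0.1, 0.2, 0.5]
grip_width: 0.046
grasp_force: 0.0
```

```bash
python3 - <<'E'
from h import *
s=observe();print(s["t"],s["position"],s["force"])
im=get_image("side")
a=im[170:320,230:430];cv2.imwrite("pics/s6.png",cv2.resize(a,None,fx=4,fy=4,interpolation=cv2.INTER_CUBIC))
E
```

```text
10.95 [ 0.44007337 -0.06023777  0.15065635] [0.10601012 0.23612101 0.49417744]
```

View pics/s6.png

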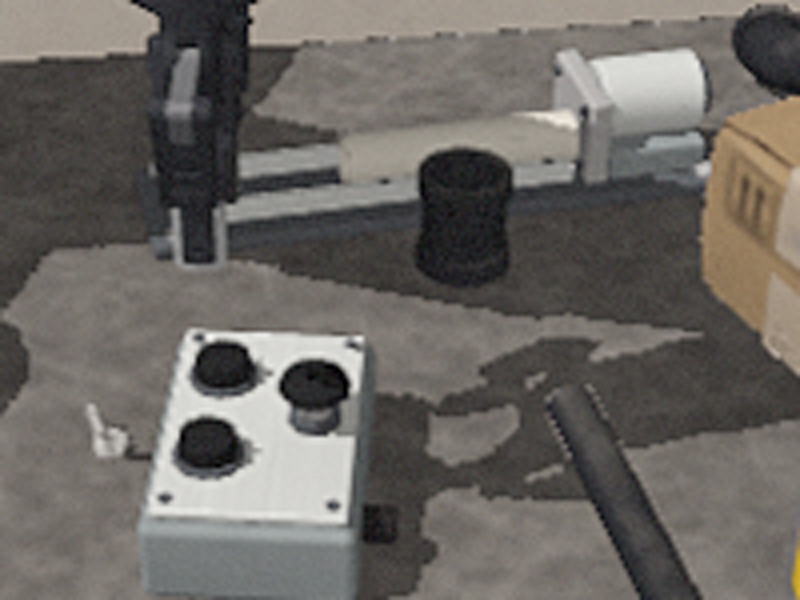

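Both start buttons are up, at crop (225,365) and (210,445). The pipe is against the stop at crop x of about 580, and the gripper is clear of everything. I'm handing in.

```bash
python3 -c "
from bench import hand_in
print(hand_in())"
```

```text
the job is handed in; nothing more can be done
None
```

I pushed the pipe home against the end stop, held both start buttons down together for over two seconds and released them, left the stop button and bystanders alone, and handed the job in at about 11 s; no verdict was returned.

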